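# Lay the breakfast tray

### The arm

A 6-joint arm with a two-finger parallel gripper is mounted at the origin on a cart in front of the work surface, level with it; the furniture and walls round the work are solid. World frame = base frame: x ahead of the robot, y to its left, z up, the work surface at z = 0. Lengths are in mm, angles in rad, forces in N, time in s.
With the tool pointing down it reaches from about 400 to 825 mm from the base axis. Payload 7 kg.
Tool frame: the origin (TCP) lies at the very end of the fingers, on their centre line; the grasp point (between the pads) lies 19 mm behind it (bot.pinch_z is the z of the grasp point in the tool frame, in mm); z points along the fingers, y is the line along which they close (so a half turn about z gives the same grasp; the last joint's range is limited). The gripper opens to 85 mm and grips with 20 to 120 N. Pads are 22 mm wide; open, the fingers measure 114 mm over their backs; the gripper's body (76 mm by 85 mm) begins 54 mm behind the grasp point. The pads swing forward as they close: fully open they stand 13 mm farther back than shut.
Start: joints at [-0.991, 0.359, 0.012, 0, -1.224, -0.288], TCP at [194.155, -646.451, 231.302] pointing down, gripper open.
Joint ranges: [-3.07, 3.07], [-1.43, 2.12], [-1.02, 1.25], [-3.03, 1.67], [-3.05, -0], [-3.03, 3.03]. Speed limits (rad/s): [2.39, 2.39, 3.01, 3.14, 3.14, 3.14].

### API

Orientations are given as a unit quaternion [w, x, y, z].
In Python, from cell import bot gives the robot as it stands. The module is installed in compiled form; this text tells all that it offers. Calls block until the motion is done:
- bot.reach(position, orientation): joint-space move of the TCP to a pose.
- bot.move_linear(position, rotation=None, velocity=150, max_force=None): straight line of the TCP; rotation=None keeps the orientation; velocity is the mean speed in mm/s. With max_force (N) it stops when the force on the tool has changed by that much, and returns True; else False.
- bot.move_j(angles): joint-space move.
- bot.set_gripper(opening, newtons=None): finger opening in mm; newtons is the grip in N (None keeps the last); returns when the fingers have stopped.
- bot.hold(seconds).
- bot.inverse_kinematics(position, orientation): joint angles nearest the present ones, or None.
- bot.get_state(): the state.
- bot.snapshot(name): name is "scene" or "side" or "wrist"; returns a dict with "frame" (420x560x3 uint8, red, green, blue), "range_z" (420x560 float32, mm along the optical axis (not along the pixel's ray), 0 where there is no reading), "fovy" (degrees; the focal length in pixels is half the picture's height over the tangent of half this angle, whatever the lens; pixels are square), "cx", "cy" (the principal point, pixels), "R" (3x3) and "t" (3): a world point X has camera coordinates R X + t. Camera axes: x right, y down, z forward; pixel columns grow to the right and rows downward; lengths in mm; the calibration is good to about 2 mm. The wrist camera is an equidistant fisheye: a pixel r from the principal point sees the ray r / f radians off the axis. A picture is of the moment at which its call begins.
A pose or a line that the arm cannot do raises bot.Unreachable and nothing moves.
- bot.hand_in(): hands the job in; it is judged then, once.
Trained networks look in a picture, given as the dict that the camera call returned (one of the last four; its "shot" number tells which), for a name from the list of things; names that differ only in an ending like _2 or _b are one class to them, and where a whole thing is asked for, a point or a joint stands for the part that bears it (a point fixed in the world has none). Each returns a list of dicts, best first, with "conf" (0 to 1); they miss things now and then, are a little off and sometimes report something else, mostly with a low value. They report only what shows in the picture. A call takes as long as a camera call.
- bot.look_for(picture, label): "uv" ([column, row] in pixels, amid what is visible of it).
- bot.silhouettes(picture, label): "mask" (420x560 bool, what is visible of it) and "uv" ([column, row] in pixels, amid what is visible of it).
- bot.tip_of(picture, label): "uv" ([column, row] in pixels: a listed point, or the origin of a listed thing).
The state is a dict: "t": time; "q": joint angles; "joint_vel": joint speeds; "joint_efforts": joint torques, N m; "tool_pos": TCP position; "tcp_rot": TCP orientation; "contact_force": force on the tool from outside, world axes, zero at the start; "moment": the same for the moment, N m; "gripper_width": finger opening in mm; "grasp_force": force on a finger pad.
Only numpy, scipy, OpenCV 4.12 (cv2) and the standard library are available. Lean on these libraries where they do the work, as an engineer would, in place of code of your own. Each camera call takes 0.05 s, during which the arm holds its last target. There are 200 camera calls.

### The job

Please get the breakfast tray ready: first take the used espresso cup off the tray and stand it upright on the dark rubber mat, then stand every jam jar waiting on the open table to the right of the tray (two or three, not the stock along the back) upright in free places on the tray's floor, and the two small shakers from among those jars upright on its narrow raised ledge. Nothing you put down may touch a neighbour (leave a visible gap all round it), and leave the two glasses, the timer and the little sign where they stand, without bumping them.

Things in the scene. Friction and masses are not known exactly. Their poses are not given: they have to be found in the camera images.
- tray: light wooden serving tray fixed on the table, 290 mm (its x, depth) by 440 mm (its y, length); origin under its middle, on the table. Its floor is 8 mm above the table and free from x = -137 to +95 mm and y = -212 to +212 mm in tray axes; a rim 8 mm wide stands 10 mm over the floor at the front (-x) and the two sides. At its back (+x) runs the ledge
- ledge (a point): middle of the top face of the tray's narrow ledge, a level board 50 mm wide (tray x 95 to 145 mm) and 440 mm long along the tray's y; its top is 78 mm above the table, 70 mm above the tray's floor. Axes as the tray's
- mat_top (a point): middle of the top of the dark square rubber mat for used crockery, 120 x 120 mm, 4 mm thick, fixed on the table; axes along its edges
- cup_mid (a point): the used espresso cup, standing on the tray at the start: round bowl 64 mm diameter at the rim (narrower below), 48 mm high, 0.13 kg; this point is on the bowl's axis, half-way up (24 mm). The handle sticks out along its -y, 56 mm from the axis, 13 mm thick, so the bowl is well gripped from above along its x, 35 mm above its foot
- jar_a_mid (a point): one of up to three closed jam jars to be loaded (some may be absent), round, 66 mm diameter, 85 mm high (straight side to 76 mm), 0.34 kg. This point is its centre, half-way up (42.5 mm); z is its axis
- jar_b_mid (a point): one of up to three closed jam jars to be loaded (some may be absent), round, 66 mm diameter, 85 mm high (straight side to 76 mm), 0.34 kg. This point is its centre, half-way up (42.5 mm); z is its axis
- jar_c_mid (a point): one of up to three closed jam jars to be loaded (some may be absent), round, 66 mm diameter, 85 mm high (straight side to 76 mm), 0.34 kg. This point is its centre, half-way up (42.5 mm); z is its axis
- shaker_a_mid (a point): one of two glass table shakers with a domed metal top, round, 44 mm diameter up to 66 mm height, 34 mm above that, 90 mm high, 0.1 kg. This point is its centre, half-way up (45 mm); z is its axis
- shaker_b_mid (a point): one of two glass table shakers with a domed metal top, round, 44 mm diameter up to 66 mm height, 34 mm above that, 90 mm high, 0.1 kg. This point is its centre, half-way up (45 mm); z is its axis
- glass_a_mid (a point): a clear drinking glass that stands on the tray and stays there: round, 80 mm diameter, 91 mm high. This point is its centre, half-way up
- glass_b_mid (a point): a clear drinking glass that stands on the tray and stays there: round, 80 mm diameter, 91 mm high. This point is its centre, half-way up
- timer_mid (a point): clockwork kitchen timer that stands on the tray's floor and stays there: 36 mm (x) by 68 mm (y) box, 75 mm high, with a knob 16 mm proud on its -x face. This point is the middle of the box, half-way up
- clip_mid (a point): small sign in a round wooden foot that stands on the ledge and stays there: 34 mm (x) by 60 mm (y), 65 mm high. This point is its middle, half-way up

How it is judged (in metres and radians):
On the way, in this order (a step that is already met when the one before it is completed fails the run):
1. the used cup stands upright on the mat, let go (angle between cup_mid's own z axis and vertical below 0.12 rad and x of cup_mid in the frame of mat_top between -0.045 and 0.045 m and y of cup_mid in the frame of mat_top between -0.045 and 0.045 m and z of cup_mid in the frame of mat_top between 0.017 and 0.032 m and contact force between the fingers and cup below 0.05 N), for 0.2 s.
2. all jars stand on the tray's floor and both shakers on its ledge, clear of their neighbours (x of jar_a_mid in the frame of tray between -0.115 and 0.072 m and y of jar_a_mid in the frame of tray between -0.19 and 0.19 m and z of jar_a_mid in the frame of tray between 0.044 and 0.058 m and angle between each of jar_a_mid, jar_b_mid, jar_c_mid, shaker_a_mid, shaker_b_mid's own z axis and vertical below 0.12 rad and horizontal distance between each of jar_a_mid, jar_b_mid, jar_c_mid and glass_a_mid above 0.077 m and horizontal distance between each of jar_a_mid, jar_b_mid, jar_c_mid and glass_b_mid above 0.077 m and horizontal distance between each of jar_a_mid, jar_b_mid, jar_c_mid and timer_mid above 0.056 m and contact force between each of jar_a, jar_b, jar_c and timer below 0.05 N and x of jar_b_mid in the frame of tray between -0.115 and 0.072 m and y of jar_b_mid in the frame of tray between -0.19 and 0.19 m and z of jar_b_mid in the frame of tray between 0.044 and 0.058 m and x of jar_c_mid in the frame of tray between -0.115 and 0.072 m and y of jar_c_mid in the frame of tray between -0.19 and 0.19 m and z of jar_c_mid in the frame of tray between 0.044 and 0.058 m and horizontal distance between jar_a_mid and jar_b_mid above 0.07 m and horizontal distance between each of jar_a_mid, jar_b_mid and jar_c_mid above 0.07 m and x of shaker_a_mid in the frame of tray between 0.104 and 0.136 m and y of shaker_a_mid in the frame of tray between -0.21 and 0.21 m and z of shaker_a_mid in the frame of tray between 0.116 and 0.13 m and horizontal distance between each of shaker_a_mid, shaker_b_mid and clip_mid above 0.05 m and contact force between each of shaker_a, shaker_b and clip below 0.05 N and x of shaker_b_mid in the frame of tray between 0.104 and 0.136 m and y of shaker_b_mid in the frame of tray between -0.21 and 0.21 m and z of shaker_b_mid in the frame of tray between 0.116 and 0.13 m and horizontal distance between shaker_a_mid and shaker_b_mid above 0.048 m), for 0.2 s.
At the end, for the whole second after the job is handed in: Jars upright (7 deg) on the tray floor, shakers upright on the ledge within 16 mm of its middle line, each about 4 mm or more clear of neighbours; cup upright on the mat within 45 mm of its middle along both edges; glasses, timer and sign upright, within 40 mm of their start (all of step 2 and angle between cup_mid's own z axis and vertical below 0.12 rad and x of cup_mid in the frame of mat_top between -0.045 and 0.045 m and y of cup_mid in the frame of mat_top between -0.045 and 0.045 m and z of cup_mid in the frame of mat_top between 0.017 and 0.032 m and angle between each of glass_a_mid, glass_b_mid, timer_mid, clip_mid's own z axis and vertical below 0.2 rad and distance of each of glass_a_mid, glass_b_mid, timer_mid, clip_mid from where it was at the start of the episode below 0.04 m); the robot touches nothing.
It fails at once if the robot bumps a glass, the timer or the sign (over 4 N) (contact force between any of the fingers, the arm and glass_a above 4 N or contact force between any of the fingers, the arm and glass_b above 4 N or contact force between any of the fingers, the arm and timer above 4 N or contact force between any of the fingers, the arm and clip above 4 N).
It fails at once if a glass, the timer or the sign is knocked over (angle between any of glass_a_mid, glass_b_mid, timer_mid, clip_mid's own z axis and vertical above 0.7 rad).
Of jar_a, jar_b, jar_c only 2 to 3 are there at a start; the rules pass over those that are not, and their reading is None.
At some moment in a run one of jar_a, jar_b, jar_c may be knocked a few centimetres aside while the robot is not near it.
It also fails if it takes over 210 s, if anything falls off the work surface, if the arm or the gripper's body presses on something with over 40 N, if the wrist force passes 120 N, or if a joint passes its speed limit or range.

## Working session

There is one attempt and no reset: what is moved stays moved. The work goes in short steps, each a Python script; the robot and the scene stay as the last script left them, time stands still between calls to the robot, and variables do not carry over. Pictures are saved under pics/ and viewed, at most 14 in all, crops included, and the job is handed in when it is done.

```bash
mkdir -p pics; cat > h.py <<'E'
import numpy as np, cv2
from cell import bot
def save(p,n): cv2.imwrite(f'pics/{n}.png',p['frame'][:,:,::-1])
def cloud(p):
    f=210/np.tan(np.radians(p['fovy']/2)); v,u=np.mgrid[:420,:560]; z=p['range_z']
    C=np.stack([(u-p['cx'])/f*z,(v-p['cy'])/f*z,z],-1)
    W=(C-p['t'])@p['R']; W[z<=0]=np.nan
    return W
E
python3 - <<'E'
from h import *
for n in ('scene','side'):
    p=bot.snapshot(n); save(p,n)
    np.savez(n,W=cloud(p)); print(n,p['fovy'],'cam pos',-p['R'].T@p['t'])
    W=cloud(p)
    for l in ['tray','mat_top','cup_mid','jar_a_mid','shaker_a_mid','glass_a_mid','timer_mid','clip_mid']:
        for m in bot.silhouettes(p,l):
            w=W[m['mask']]; w=w[~np.isnan(w[:,0])]
            if len(w): print(l,round(m['conf'],2),np.round(m['uv']),np.round(np.percentile(w,[3,50,97],axis=0)).tolist(),len(w))
E
```

```text
scene 44.01773617420208 cam pos [-410.78595694  778.97564876 1132.11727767]
tray 0.65 [219. 250.] [[352.0, -51.0, 5.0], [542.0, 184.0, 11.0], [696.0, 391.0, 81.0]] 9359
cup_mid 0.86 [242. 212.] [[559.0, 15.0, 11.0], [597.0, 51.0, 42.0], [621.0, 86.0, 59.0]] 378
jar_a_mid 0.64 [307. 164.] [[610.0, -305.0, 20.0], [630.0, -269.0, 67.0], [665.0, -251.0, 89.0]] 382
glass_a_mid 0.95 [269. 228.] [[432.0, -5.0, 13.0], [465.0, 36.0, 67.0], [509.0, 71.0, 101.0]] 856
glass_a_mid 0.7 [305. 166.] [[610.0, -308.0, 14.0], [631.0, -270.0, 67.0], [667.0, -251.0, 89.0]] 408
glass_a_mid 0.34 [218. 252.] [[351.0, -45.0, 3.0], [538.0, 187.0, 11.0], [698.0, 391.0, 82.0]] 9730
timer_mid 0.81 [228. 285.] [[361.0, 233.0, 23.0], [377.0, 269.0, 70.0], [410.0, 296.0, 86.0]] 569
clip_mid 0.45 [182. 221.] [[609.0, 218.0, 83.0], [621.0, 241.0, 115.0], [639.0, 262.0, 143.0]] 178
clip_mid 0.3 [225. 281.] [[361.0, 227.0, 13.0], [378.0, 270.0, 66.0], [414.0, 297.0, 86.0]] 623
side 56.44082337809195 cam pos [ 395.37444983 -896.26505955  560.22514136]
tray 0.83 [277. 198.] [[371.0, -80.0, 8.0], [577.0, 85.0, 12.0], [720
[... 501 characters left out ...]

jar_a_mid 0.96 [342. 275.] [[613.0, -318.0, 12.0], [637.0, -307.0, 64.0], [668.0, -267.0, 87.0]] 1344
jar_a_mid 0.4 [294. 259.] [[539.0, -230.0, 3.0], [554.0, -223.0, 52.0], [577.0, -161.0, 90.0]] 607
shaker_a_mid 0.72 [273. 201.] [[371.0, -81.0, 8.0], [578.0, 84.0, 12.0], [719.0, 374.0, 81.0]] 6173
shaker_a_mid 0.64 [314. 349.] [[518.0, -471.0, 8.0], [533.0, -465.0, 54.0], [552.0, -447.0, 90.0]] 1006
glass_a_mid 0.66 [247. 201.] [[438.0, -5.0, 13.0], [471.0, 7.0, 73.0], [507.0, 73.0, 101.0]] 1080
timer_mid 0.69 [210. 174.] [[366.0, 227.0, 13.0], [395.0, 240.0, 57.0], [425.0, 284.0, 86.0]] 507
clip_mid 0.65 [287. 153.] [[612.0, 219.0, 80.0], [627.0, 236.0, 118.0], [643.0, 267.0, 143.0]] 224
```

View pics/scene.png

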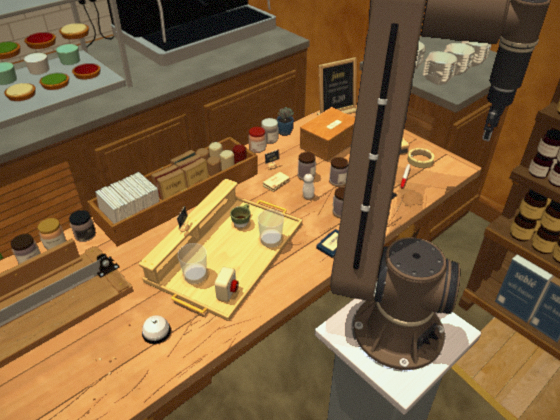

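View pics/side.png

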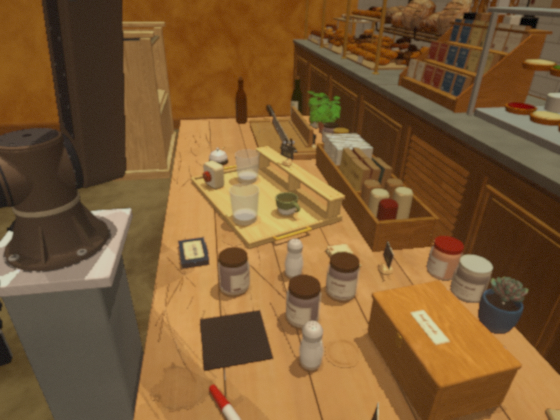

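The side view shows three jars at (234,272), (303,303) and (343,277). The shakers are at (294,258) and (312,345), and the mat is at (235,338). On the tray are the cup at (287,203), the glasses at (247,165) and (244,205), the timer at (214,174) and the sign at (287,153). Next I'll take wrist views from above.

```bash
cat >> h.py <<'E'
from scipy.spatial.transform import Rotation as Ro
def down(a):  # tool y (closing line) at world angle a (rad)
    y=np.array([np.cos(a),np.sin(a),0]); z=np.array([0,0,-1.]); x=np.cross(y,z)
    q=Ro.from_matrix(np.stack([x,y,z],1)).as_quat(); return [q[3],q[0],q[1],q[2]]
def wcloud(p):
    f=210/np.tan(np.radians(p['fovy']/2)); v,u=np.mgrid[:420,:560]; z=p['range_z']
    du,dv=u-p['cx'],v-p['cy']; r=np.hypot(du,dv)+1e-9; th=r/f; s=np.tan(th)/r
    C=np.stack([du*s*z,dv*s*z,z],-1); W=(C-p['t'])@p['R']; W[(z<=0)|(th>1.25)]=np.nan
    return W
def topmap(Ws,Fs,x0=300,x1=800,y0=-550,y1=450,s=0.75):
    # image: up = +x, left = +y ; keeps highest point
    P=np.concatenate([W.reshape(-1,3) for W in Ws]); F=np.concatenate([f.reshape(-1,3) for f in Fs])
    ok=~np.isnan(P[:,0])&(P[:,2]<200)&(P[:,2]>-20); P,F=P[ok],F[ok]; o=np.argsort(P[:,2]); P,F=P[o],F[o]
    im=np.zeros((int((x1-x0)*s),int((y1-y0)*s),3),np.uint8)
    i=((x1-P[:,0])*s).astype(int); j=((y1-P[:,1])*s).astype(int)
    k=(i>=0)&(i<im.shape[0])&(j>=0)&(j<im.shape[1]); im[i[k],j[k]]=F[k]
    return im
E
python3 - <<'E'
from h import *
y=Ro.from_quat(np.roll(bot.get_state()['tcp_rot'],-1)).as_matrix()[:,1]; print('yaw',np.arctan2(y[1],y[0]))
Ws,Fs=[],[]
for i,(pos) in enumerate([(480,-330,330),(480,150,330)]):
    bot.reach(pos,down(np.pi/2) if 0 else down(np.arctan2(y[1],y[0]))); bot.hold(.2)
    print(np.round(bot.get_state()['q'],2))
    p=bot.snapshot('wrist'); W=wcloud(p); Ws.append(W);Fs.append(p['frame']); save(p,f'w{i}')
    print('cam',-p['R'].T@p['t'],p['fovy'])
    np.savez(f'w{i}',W=W,F=p['frame'])
    for l in ['mat_top','cup_mid','jar_a_mid','shaker_a_mid','glass_a_mid','timer_mid','clip_mid']:
        for m in bot.silhouettes(p,l):
            w=W[m['mask']]; w=w[~np.isnan(w[:,0])]
            if len(w) and m['conf']>.4: 
                zt=np.percentile(w[:,2],95); t=w[w[:,2]>zt-12]
                (c,r)=cv2.minEnclosingCircle(t[:,:2].astype(np.float32))
                print(l,round(m['conf'],2),np.round(m['uv']),'zt',round(zt),np.round(c),round(r),len(t))
cv2.imwrite('pics/top.png',topmap(Ws,Fs)[:,:,::-1])
E
```

```text
yaw 1.8625367510814346
[-0.27  0.16 -0.04  0.   -1.38 -1.01]
cam [ 411.45088382 -351.02060105  472.20554526] 65.70646984690485
mat_top 0.62 [261. 113.] zt 5 [ 413. -378.] 84 7072
cup_mid 0.71 [465. 296.] zt 56 [527. -98.] 197 427
jar_a_mid 0.57 [280. 288.] zt 86 [ 646. -284.] 31 1334
shaker_a_mid 0.89 [188. 185.] zt 89 [ 536. -451.] 17 491
shaker_a_mid 0.55 [280. 285.] zt 86 [ 646. -284.] 31 1343
glass_a_mid 0.76 [500. 238.] zt 98 [472.  33.] 40 633
timer_mid 0.51 [492. 265.] zt 75 [535.  31.] 318 761
[ 0.69  0.02 -0.19  0.   -1.36 -1.97]
cam [412.08800744 129.09270386 472.46140583] 65.70646984690485
mat_top 0.59 [19. 56.] zt 5 [ 405. -338.] 109 2030
cup_mid 0.98 [192. 230.] zt 56 [599.  48.] 44 685
jar_a_mid 0.82 [ 17. 199.] zt 85 [ 646. -281.] 30 558
jar_a_mid 0.46 [279. 194.] zt 78 [574. 179.] 232 5774
glass_a_mid 0.88 [189. 144.] zt 99 [473.  34.] 40 637
timer_mid 0.86 [376. 135.] zt 83 [396. 262.] 36 1411
clip_mid 0.87 [314. 307.] zt 142 [629. 240.] 30 359
```

View pics/top.png

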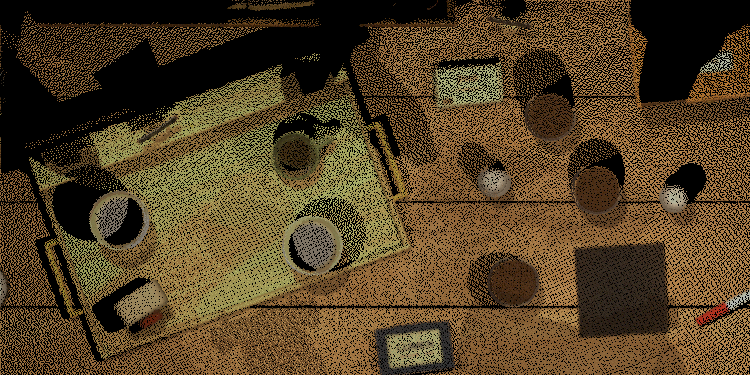

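View pics/w1.png

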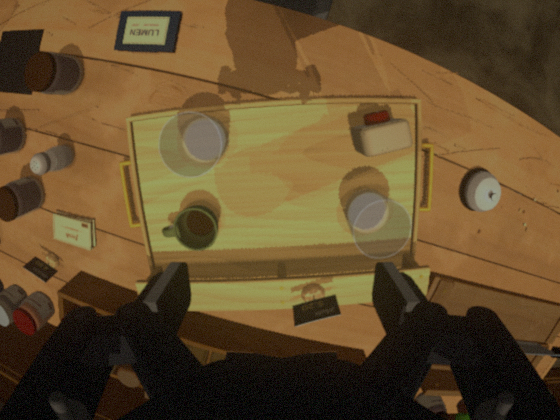

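The ortho map shows the tray turned about 0.35 rad. The cup handle is at about (335,142), pointing right of the bowl at (296,152). Now I'll refine the positions.

```bash
cat >> h.py <<'E'
from scipy import ndimage
from scipy.optimize import least_squares
def clusters(P,zlo,zhi,minn=40):
    """top-slice blobs -> centre (min enclosing circle), radius, height"""
    P=P.reshape(-1,3); P=P[(P[:,2]>zlo)&(P[:,2]<zhi)]
    i=((P[:,0]-200)/4).astype(int); j=((P[:,1]+700)/4).astype(int)
    k=(i>=0)&(i<200)&(j>=0)&(j<350); P,i,j=P[k],i[k],j[k]
    g=np.zeros((200,350),bool); g[i,j]=1; lab,n=ndimage.label(ndimage.binary_dilation(g,iterations=1)); L=lab[i,j]
    out=[]
    for a in range(1,n+1):
        w=P[L==a]
        if len(w)<minn: continue
        c,r=cv2.minEnclosingCircle(w[:,:2].astype(np.float32)); out.append((np.array(c),r,w))
    return out
E
python3 - <<'E'
from h import *
W0,W1=np.load('w0.npz')['W'],np.load('w1.npz')['W']; WS=np.load('side.npz')['W']; WC=np.load('scene.npz')['W']
for nm,W in(('w0',W0),('w1',W1),('side',WS),('scene',WC)):
    for lo,hi in((74,95),(95,175)):
        for c,r,w in clusters(W,lo,hi): print(nm,lo,np.round(c),round(r),round(np.percentile(w[:,2],97)),len(w))
def rect(w): (c,s,a)=cv2.minAreaRect(w[:,:2].astype(np.float32)); return np.round(c,1),np.round(s,1),round(a,1)
for c,r,w in clusters(W1,74,83,300):
    if r>150: print('ledge',rect(w))
P=W1.reshape(-1,3); w=P[(P[:,2]>15)&(P[:,2]<22)]
# mat by colour
d=np.load('w0.npz'); F=d['F'].astype(float); m=(F.max(2)<75)&(abs(W0[:,:,0]-413)<90)&(abs(W0[:,:,1]+378)<90)&(W0[:,:,2]<12)
m=ndimage.binary_opening(m,iterations=3); print('mat',rect(W0[m]))
# cup slice
c=W1.reshape(-1,3); c=c[(np.hypot(c[:,0]-599,c[:,1]-55)<75)&(c[:,2]>48)&(c[:,2]<65)]
b=np.median(c,0)
f=least_squares(lambda q:np.hypot(c[:,0]-q[0],c[:,1]-q[1])-32,[600,55],loss='soft_l1',f_scale=2).x
hh=c[np.hypot(c[:,0]-f[0],c[:,1]-f[1])>37]; h=hh.mean(0)[:2]-f; print('cup',f,len(c),'handle',len(hh),h,np.arctan2(h[1],h[0]), 'max',np.hypot(*(hh[:,:2]-f).T).max())
E
```

```text
w0 74 [ 424. -235.] 31 86 1839
w0 74 [472.  33.] 40 94 846
w0 74 [ 537. -451.] 17 89 514
w0 74 [ 548. -346.] 31 86 1771
w0 74 [ 559. -209.] 17 89 467
w0 74 [621. 252.] 87 90 780
w0 74 [ 646. -284.] 31 86 1343
w0 74 [ 716. -396.] 61 95 107
w0 74 [ 671. -526.] 66 95 483
w0 74 [ 755. -703.] 17 95 124
w0 74 [779.  82.] 60 94 607
w0 74 [ 879. -685.] 20 94 176
w0 95 [472.  33.] 40 100 274
w0 95 [628. 240.] 31 142 453
w0 95 [ 715. -396.] 58 99 492
w0 95 [ 712. -524.] 77 99 2717
w0 95 [ 755. -704.] 20 110 113
w0 95 [806.  95.] 65 137 788
w0 95 [ 888. -685.] 22 172 768
w1 74 [395. 262.] 36 83 1398
w1 74 [ 423. -234.] 31 86 1032
w1 74 [472.  34.] 39 94 650
w1 74 [506. 291.] 40 94 784
w1 74 [ 560. -207.] 18 89 316
w1 74 [576. 380.] 34 79 413
w1 74 [645. 194.] 138 87 5120
w1 74 [ 646. -282.] 30 86 557
w1 74 [702.  -2.] 15 79 94
w1 74 [ 799. -101.] 66 86 596
w1 74 [772. 551.] 42 94 273
w1 74 [766. 119.] 56 92 688
w1 74 [866. 626.] 22 85 65
w1 74 [ 891. -257.] 32 86 447
w1 74 [874. 691.] 13 85 43
w1 74 [ 905. -328.] 30 86 206
w1 95 [472.  34.] 40 101 428
w1 95 [507. 292.] 40 100 384
w1 95 [627. 24
[... 1509 characters left out ...]
3 90 310
scene 74 [ 896. -296.] 70 90 280
scene 74 [ 891. -137.] 39 90 84
scene 74 [896. 536.] 34 90 279
scene 74 [ 880. -652.] 53 94 105
scene 74 [ 902. -420.] 31 94 49
scene 74 [915. 149.] 53 90 85
scene 95 [459.  44.] 36 104 41
scene 95 [475.  28.] 38 103 50
scene 95 [503. 291.] 43 104 110
scene 95 [625. 237.] 34 144 138
scene 95 [ 735. -487.] 115 104 904
scene 95 [775. 605.] 95 105 388
scene 95 [840. 120.] 260 139 3301
scene 95 [871. -32.] 49 120 249
scene 95 [ 882. -653.] 55 173 424
scene 95 [ 902. -417.] 30 107 70
mat (array([ 412.6, -379.7]), array([117.8, 119.1]), 3.6)
cup [591.79096974  55.90617664] 596 handle 72 [ 20.18482084 -39.14080625] -1.0946696261416557 max 52.868780184383866
```

```bash
python3 - <<'E'
from h import *
WS=np.load('side.npz')['W'];W1=np.load('w1.npz')['W']; WC=np.load('scene.npz')['W']
for n,W in(('side',WS),('w1',W1),('scene',WC)):
    P=W.reshape(-1,3); P=P[(P[:,2]>75)&(P[:,2]<85)&(np.hypot(P[:,0]-643,P[:,1]-196)<228)&(abs((P[:,0]-643)*.94+(P[:,1]-196)*.341)<32)]
    print(n,len(P),cv2.minAreaRect(P[:,:2].astype(np.float32)))
# tray front rim from w1
bot.reach((500,60,260),down(0.245)); bot.hold(.2)
p=bot.snapshot('wrist'); W=wcloud(p); np.savez('w2',W=W,F=p['frame'])
im=topmap([W],[p['frame']],500,700,-50,150,2.5); 
im=cv2.dilate(im,np.ones((2,2))); cv2.imwrite('pics/cup.png',im[:,:,::-1])
c=W.reshape(-1,3); c=c[(np.hypot(c[:,0]-594,c[:,1]-55)<75)&(c[:,2]>46)&(c[:,2]<65)]
print(cv2.minEnclosingCircle(c[:,:2].astype(np.float32)),len(c))
f=least_squares(lambda q:np.hypot(c[:,0]-q[0],c[:,1]-q[1])-31,[594,55],loss='soft_l1',f_scale=2).x
hh=c[np.hypot(c[:,0]-f[0],c[:,1]-f[1])>40]; h=hh.mean(0)[:2]-f; print(f,h,np.arctan2(h[1],h[0]),len(hh))
print(bot.tip_of(p,'cup_mid')[:1])
E
```

```text
side 1014 ((644.6557006835938, 196.9971466064453), (54.66990280151367, 436.9234924316406), 20.08528709411621)
w1 5332 ((643.3285522460938, 199.14019775390625), (51.46644592285156, 440.6725769042969), 19.887287139892578)
scene 1524 ((638.6677856445312, 197.51699829101562), (56.096763610839844, 442.62469482421875), 19.962581634521484)
((597.3058471679688, 47.257564544677734), 42.70273208618164) 910
[591.93184193  56.37758399] [ 20.56310029 -40.47321693] -1.1007160742213051 68
[{'uv': [352.0, 197.4], 'conf': 0.86}]
```

View pics/cup.png

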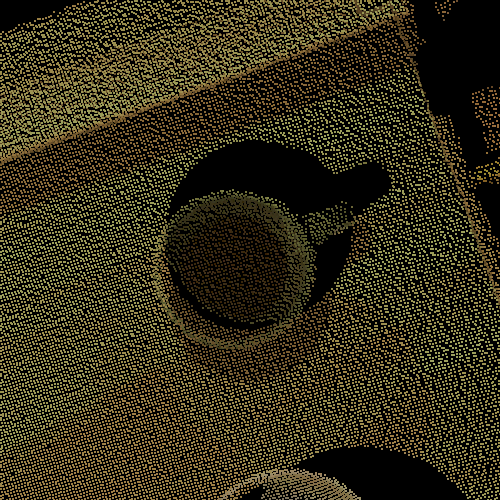

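The cup bowl centre is at (592,56), its handle points at about -1.09 rad, and the tray origin is at about (531,157) with a yaw of 0.348. Now I'll move the cup.

```bash
cat >> h.py <<'E'
TO=np.array([531.,157.]); TY=0.348; TR=np.array([[np.cos(TY),-np.sin(TY)],[np.sin(TY),np.cos(TY)]])
def tray(x,y): return TO+TR@np.array([x,y])
def go(xy,z,a):
    """joint move, tool down, closing line at angle a (mod pi), nearest joints"""
    q0=np.array(bot.get_state()['q']); best=None
    for k in(-1,0,1,2):
        q=bot.inverse_kinematics([*map(float,xy),z],down(a+k*np.pi))
        if q is not None and (best is None or abs(np.array(q)-q0).max()<best[0]): best=(abs(np.array(q)-q0).max(),q)
    if best is None: raise RuntimeError('no ik')
    bot.move_j(best[1])
def lin(z,v=120,f=None):
    p=list(bot.get_state()['tool_pos']); p[2]=z; return bot.move_linear(p,velocity=v,max_force=f)
def pick(xy,a,z,up=220,N=35,op=85):
    bot.set_gripper(op); go(xy,up,a); lin(z); bot.set_gripper(0,N)
    s=bot.get_state(); print('grip',s['gripper_width'],s['grasp_force']); lin(up)
    s=bot.get_state(); print('lifted',s['gripper_width'],s['grasp_force'],s['t'])
def place(xy,a,z,up=230,op=85):
    go(xy,up,a); lin(z+25); h=lin(z-3,40,6); s=bot.get_state(); print('down',h,s['tool_pos'],'want z',z)
    bot.set_gripper(op); bot.hold(.1); lin(up,200); print('t',bot.get_state()['t'])
E
python3 - <<'E'
from h import *
pick((592,56.3),0.48,24,N=30)
place((412.6,-379.7),0.06,20.5)
p=bot.snapshot('side'); save(p,'s2')
go((480,-300),330,1.86-np.pi); p=bot.snapshot('wrist'); W=wcloud(p)
for c,r,w in clusters(W,74,95): print(np.round(c),round(r),round(np.percentile(w[:,2],97)),len(w))
c=W.reshape(-1,3); c=c[(np.hypot(c[:,0]-412,c[:,1]+380)<75)&(c[:,2]>43)&(c[:,2]<60)]
print('cup',len(c),cv2.minEnclosingCircle(c[:,:2].astype(np.float32)),bot.get_state()['t'])
E
```

```text
grip 61.49623327226047 32.381959021158764
lifted 61.48939922271421 32.84067315551965 16.2917
down True [ 413.19456583 -379.24993587   20.42491161] want z 20.5
t 21.975
[ 424. -235.] 31 86 1906
[472.  33.] 40 95 861
[519. 266.] 26 94 139
[ 548. -346.] 31 86 1762
[ 537. -451.] 17 89 505
[ 560. -208.] 17 89 484
[615. 273.] 91 90 851
[ 646. -284.] 31 86 1399
[ 670. -506.] 85 95 597
[ 755. -703.] 18 94 119
[784. 111.] 59 94 582
[773. 531.] 23 94 64
[ 881. -671.] 34 94 299
cup 682 ((416.4937744140625, -388.7215270996094), 42.377071380615234) 23.4333
```

View pics/s2.png

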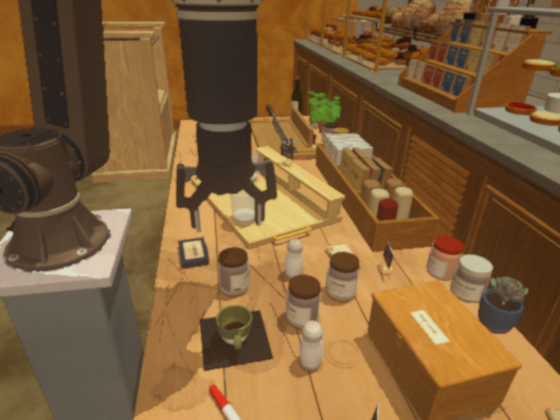

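The cup stands upright on the mat at about (234,322) in the side view, and nothing else has moved. Next come the jars, with a check before each pick.

```bash
cat >> h.py <<'E'
def relook(exp,rmin,rmax,tol=90):
    """hover over the loading area, return centre of the round top nearest exp"""
    go((480,-300),330,1.86-np.pi); bot.hold(.1); W=wcloud(bot.snapshot('wrist'))
    c=[(np.hypot(*(c-exp)),c) for c,r,w in clusters(W,74,94) if rmin<r<rmax and c[1]<-80]
    c.sort(key=lambda t:t[0]); print('seen',[np.round(t[1]).tolist() for t in c])
    assert c and c[0][0]<tol; return c[0][1]
E
python3 - <<'E'
from h import *
PY=TY+np.pi/2
for exp,a,t in [((424,-235),0.,(20,-130)),((548,-346),-1.0,(-75,20)),((646,-284),.55,(30,5))]:
    xy=relook(np.array(exp),26,36)
    pick(xy,a,43,N=45); place(tray(*t),PY,51,op=80)
p=bot.snapshot('scene'); save(p,'s3')
go((480,150),330,1.86-np.pi); p=bot.snapshot('wrist'); save(p,'w3'); W=wcloud(p)
for c,r,w in clusters(W,84,170): print(np.round(TR.T@(c-TO)),np.round(c),round(r),round(np.percentile(w[:,2],97)),len(w))
E
```

```text
seen [[424.0, -235.0], [549.0, -346.0], [646.0, -284.0], [881.0, -671.0]]
grip 64.68458515540766 48.68257462978363
lifted 64.68206821554156 50.441662073135376 28.7
down True [594.05364495  40.74137223  51.64926172] want z 51
t 33.45
seen [[549.0, -346.0], [646.0, -284.0]]
grip 64.76323396760203 50.48734903335571
lifted 64.61759268654345 50.22443354129791 39.3917
down True [454.25524506 149.96461221  51.40810272] want z 51
t 44.6917
seen [[646.0, -284.0]]
grip 64.9603915273521 50.961384773254395
lifted 64.8465029641383 50.42200326919556 51.575
down True [558.04894312 170.89319453  51.81935762] want z 51
t 56.7333
[-75.  19.] [454. 149.] 31 94 1902
[-96. -96.] [473.  34.] 41 100 792
[ 23. 135.] [507. 291.] 40 100 771
[31.  4.] [559. 172.] 30 94 2050
[ -97. -352.] [ 560. -207.] 14 89 162
[  21. -130.] [595.  42.] 31 94 1811
[121.  45.] [629. 241.] 30 143 1073
[ 170. -298.] [792. -65.] 97 116 2052
[ 206. -407.] [ 863. -155.] 17 87 75
```

View pics/w3.png

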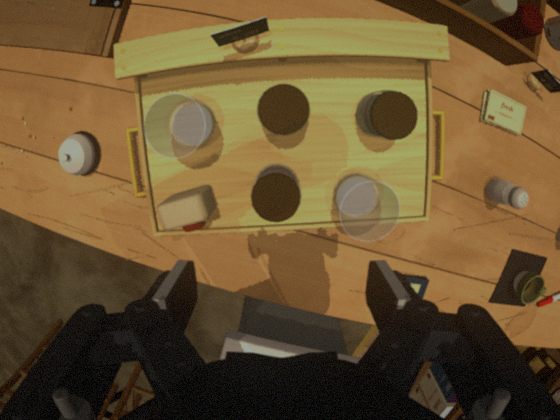

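All three jars stand upright on the tray floor at (283,108), (393,115) and (275,195), with clear gaps around them. Next are the shakers.

```bash
python3 - <<'E'
from h import *
PY=TY+np.pi/2
for exp,a,t in [((560,-208),0.,(120,-50)),((537,-451),0.,(120,-145))]:
    xy=relook(np.array(exp),12,24)
    pick(xy,a,29,N=25,op=70); place(tray(*t),PY,107,up=260,op=62)
bot.set_gripper(85)
p=bot.snapshot('side'); save(p,'s4')
go((480,60),330,1.86-np.pi); bot.hold(.3); p=bot.snapshot('wrist'); W=wcloud(p)
for c,r,w in clusters(W,84,190): print(np.round(TR.T@(c-TO)),np.round(c),round(r),round(np.percentile(w[:,2],97)),len(w))
for c,r,w in clusters(W,155,190,20): print(np.round(TR.T@(c-TO)),round(r),len(w))
E
```

```text
seen [[560.0, -209.0], [538.0, -452.0], [891.0, -634.0]]
grip 40.19800084833436 24.977413882152177
lifted 40.4831152945289 25.02746473706793 65.1167
down True [661.2186091  150.27048046 107.73808153] want z 107
t 69.6833
seen [[538.0, -451.0], [891.0, -634.0]]
grip 40.36496408062821 25.090232721995562
lifted 39.84029374840566 25.020503199775703 77.2
down True [693.56226949  60.83330538 107.74032279] want z 107
t 82.3083
[-75.  20.] [454. 150.] 31 94 1846
[-97. -96.] [473.  34.] 40 100 711
[ 22. 134.] [506. 291.] 40 100 880
[31.  4.] [558. 171.] 31 94 1983
[  20. -130.] [595.  42.] 30 94 2028
[119.  45.] [628. 240.] 30 143 1169
[120. -51.] [661. 150.] 22 163 926
[ 117. -144.] [691.  61.] 21 158 846
[ 156. -340.] [ 794. -109.] 55 111 589
[ 190. -512.] [ 884. -259.] 25 87 193
[113. -49.] 14 204
[ 109. -146.] 10 72
```

View pics/s4.png

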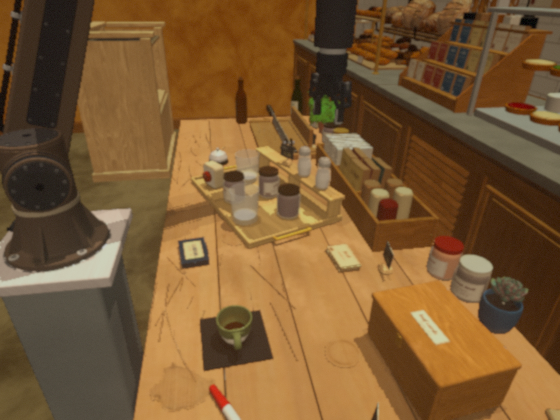

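```bash
python3 - <<'E'
from h import *
for n in('side','scene'):
    p=bot.snapshot(n); W=cloud(p)
    for lo,hi in((88,140),(147,180)):
        for c,r,w in clusters(W,lo,hi,15):
            if r<45 and abs((TR.T@(c-TO))[1])<200: print(n,lo,np.round(TR.T@(c-TO)),round(r),round(w[:,2].max()),len(w))
im=cv2.resize(bot.snapshot('side')['frame'][140:240,190:350],None,fx=4,fy=4); cv2.imwrite('pics/c5.png',im[:,:,::-1])
E
```

```text
side 88 [-78.  19.] 32 98 181
side 88 [-97. -97.] 42 104 286
side 88 [ 20. 128.] 39 105 104
side 88 [ 26. 145.] 37 104 100
side 88 [29.  3.] 31 98 161
side 88 [  19. -131.] 31 98 214
side 88 [119.  47.] 32 140 185
side 88 [118. -55.] 21 140 230
side 88 [ 117. -149.] 21 140 260
side 147 [116. -54.] 17 170 100
side 147 [ 118. -151.] 17 170 111
scene 88 [-80.  21.] 33 101 264
scene 88 [-106.  -85.] 37 103 81
scene 88 [ -96. -102.] 38 102 102
scene 88 [ 18. 134.] 43 106 211
scene 88 [27.  4.] 31 100 245
scene 88 [  16. -129.] 32 101 210
scene 88 [116.  45.] 31 140 144
scene 88 [114. -46.] 23 139 179
scene 88 [ 114. -141.] 22 140 173
scene 88 [315. 124.] 27 93 19
scene 88 [419. 161.] 29 92 42
scene 147 [115. -47.] 18 172 104
scene 147 [ 116. -144.] 17 170 94
```

View pics/c5.png

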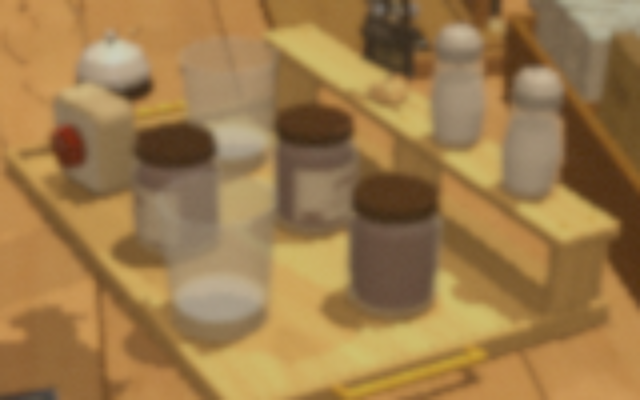

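The crop shows both shakers upright on the ledge at (460,85) and (533,130), and all three jars upright with gaps around them.

```bash
python3 -c "
from cell import bot
print(bot.hand_in())"
```

```text
the job is handed in; nothing more can be done
None
```

I've handed in the job: the cup is upright on the mat, all three jars are on the tray floor, and both shakers are on the ledge. The last camera views showed clear gaps around everything and nothing else moved; the hand-in call returned no verdict.

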